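# Load a glass counting plate under the spring clips of a microscope

### The job

Take the glass counting plate with the blue grip from the tray, lay it flat on the microscope stage, steel bead first, and slide it gently under the two sprung stage clips until both have ridden over the bead and snapped down behind it, with the red presence pin staying pushed in; then let go. It is glass, so never press it hard against the stage or ram it into the end stop, and leave the orange-gripped plate and the dropper bottle where they are.

Things in the scene. Friction and masses are not known exactly. Their poses are not given: they have to be found in the camera images.
- blue_plate: glass plate to load, 90 (x) x 40 (y) mm, 5 mm thick, about 70 g, with a steel bead across its front (+x) end and an upright blue plastic grip at its rear. Origin: centre of its underside; z up. A blue block 26 (x) x 12 (y) mm, centred at x = -31 mm, from the glass up to z = 36 mm, is the grip: pinch it across y from above.
- grip (a point): centre of the top of the blue grip (36 mm above the plate's underside), same axes as blue_plate
- bead (a point): centre of the blue plate's round front bead, at x = +40.5, z = 4.5 mm of the plate, axes as blue_plate. The bead is 9 mm in diameter, lies along y, bottom flush with the underside; its front is the plate's front end.
- tray: white tray 150 x 230 mm, floor 4 mm thick (its top 4 mm above the table), rim 10 mm high. Origin: centre of its underside. Blue and orange plate lie on its floor, bead towards the tray's +x, in either order, about 104 mm apart along its y.
- scope: low inverted microscope fixed to the table, 200 (x) x 160 (y) mm, white, with a flat black rubber-faced stage top 80 mm above the table. Origin: centre of its underside; plates are loaded from its -x edge, sliding towards +x. Nothing stands higher than 20 mm (30 with clips raised) above the stage but a lamp post at x = +86, y = +66 mm (84 mm above the stage, head 28 mm wide).
- stage (a point): point on the stage's top surface at the microscope's x = 0, y = 0 (80 mm above the table), axes as scope
- clip_left (a joint): angle (rad) of the spring clip at scope y = +13 mm: 0 with its nose down at rest (1.5 mm over the stage), about 0.15 riding on the bead, about 0.07 snapped down on the glass behind it. Snapped when the bead's axis is 6.3 mm past the nose; 1.5 mm farther the bead hits a rigid stop 9 mm high.
- clip_right (a joint): the same for the clip at scope y = -13 mm. Pushing the bead under both clips takes 3 to 7 N along +x (more if the plate is also pressed down), falling to almost nothing as they snap; the glass counts as cracked if plate and microscope press on each other with 25 N (touch down slower than 10 mm/s)
- pin (a joint): travel (m) of the red spring-loaded presence pin between the clips, pushed towards +x by the bead: 0 when free, 0.004 to 0.006 with the plate loaded; light (under 1.5 N)
- orange_plate: the twin of blue_plate with an orange grip, lying on the same tray; leave it there
- dropper: white dropper bottle, 32 mm across, 75 tall, standing on the table between tray and microscope
- guide_mouth (a point): point on the stage top at scope x = -48, y = 0 mm, axes as scope, where the flared mouth of two 5 mm high aluminium side guides begins; from x = -25 to +20 mm they run straight, inner faces at y = +-23 mm
- clip_middle (a point): point on the stage top at scope x = +30, y = 0 mm, axes as scope. The noses of the two clips touch down at this x only in the middle setting of their carriage (clips, pin and end stop together), which was left anywhere within +-12 mm of it along x, is not measured and does not move: find it by feel or by eye. The clips' upturned lips start 23 mm before the noses, 13 mm over the stage.
Things that resemble listed ones, but are neither listed nor needed, are in the scene too. Leave any turquoise or yellow look-alike of the blue_plate alone.

How it is judged:
On the way, in this order (a step that is already met when the one before it is completed fails the run):
1. the blue plate is down on the stage, level, in line with it and not yet under the clips (angle between blue_plate's own z axis and vertical below 0.08 rad and z of blue_plate in the frame of stage between -0.003 and 0.005 m and y of bead in the frame of stage between -0.008 and 0.008 m and angle between the x axis of blue_plate and the x axis of stage, either way round below 0.15 rad and value of joint each of clip_left, clip_right below 0.03 rad), for 0.05 s.
2. both clips ride up over the bead (value of joint each of clip_left, clip_right above 0.11 rad and z of blue_plate in the frame of stage below 0.006 m), for 0.02 s.
At the end, for the whole second after the job is handed in: The blue plate lies flat on the stage (tilt under 0.08 rad, within 5 mm of the surface), within 8 mm and 0.15 rad of the stage's centre line, both clips snapped down behind the bead (clip angles 0.045 to 0.105 rad), the pin pushed in by more than 1.5 mm, at rest (under 10 mm/s) and released (angle between blue_plate's own z axis and vertical below 0.08 rad and z of blue_plate in the frame of stage between -0.003 and 0.005 m and y of bead in the frame of stage between -0.008 and 0.008 m and angle between the x axis of blue_plate and the x axis of stage, either way round below 0.15 rad and value of joint clip_left between 0.045 and 0.105 rad and value of joint clip_right between 0.045 and 0.105 rad and value of joint pin above 0.0015 m and linear speed of blue_plate below 0.01 m/s); the robot touches nothing.
It fails at once if blue plate and microscope press on each other with more than 25 N (contact force between blue_plate and scope above 25 N).
It fails at once if the blue plate is dropped: it moves faster than 0.6 m/s while touching nothing of the gripper (contact force between the fingers and blue_plate below 0.01 N and linear speed of blue_plate above 0.6 m/s).
It fails at once if the orange plate or the dropper bottle is moved by more than 30 mm (distance of any of orange_plate, dropper from where it was at the start of the episode above 0.03 m).
It also fails if it takes over 72 s, if anything falls off the work surface, if the arm or the gripper's body presses on something with over 40 N, if the wrist force passes 120 N, or if a joint passes its speed limit or range.

### The arm

A 6-joint arm with a two-finger parallel gripper is mounted at the origin on the work surface. World frame = base frame: x ahead of the robot, y to its left, z up, the work surface at z = 0. Lengths are in m, angles in rad, forces in N, time in s.
With the tool pointing down it reaches from about 0.35 to 0.925 m from the base axis. Payload 6.4 kg.
Tool frame: the origin (TCP) lies between the finger pads; the fingertips stand 19 mm ahead of it and the grasp point (between the pads) is the TCP (manip.nose_length is the z of the fingertips in the tool frame, in m); z points along the fingers, y is the line along which they close (so a half turn about z gives the same grasp; the last joint's range is limited). The gripper opens to 85 mm and grips with 20 to 120 N. Pads are 22 mm wide; open, the fingers measure 114 mm over their backs; the gripper's body (76 mm by 85 mm) begins 54 mm behind the grasp point. The pads swing forward as they close: fully open they stand 13 mm farther back than shut.
Start: joints at [-1.316, 0.245, 1.558, -0, 1.339, -0.174], TCP at [0.27, -0.591, 0.25] pointing down, gripper open.
Joint ranges: [-3.13, 3.13], [-1.02, 2.26], [0.13, 2.54], [-0.95, 4.09], [0.21, 2.88], [-2.74, 2.74]. Speed limits (rad/s): [2.57, 2.57, 3.14, 3.14, 3.14, 3.14].

### API

Orientations are given as a rotation vector (axis times angle).
In Python, from station import manip gives the robot as it stands.
- The arm moves only by the tool play_rows, never from a script. Its argument "commands" is a list that holds one entry, the list of rows, each a list of 5 numbers: the shift along the world's x, y, z in mm, then the turn about the world's z in degrees, then the finger opening in mm, from 0 to 85.4. In form: [[[x, y, z, roll, hand], ...]]. A call has exactly 8 rows; each row shifts and turns the commanded pose from where the row before left it; what a row does not reach is not made up. A row lasts 1/10 s, in which the tool goes at most 50 mm and 8.59 degrees, less where a joint would pass 70% of its speed; a pose out of reach is approached as far as the arm can. A call with a gripper value outside its range is refused whole. The fingers move at their own pace and stop on an object; the grip force is fixed at half the most. Time passes only in rows, so rows that do not move let the fingers close, or fill a call up. It gives the time, the measured TCP pose, the force, the opening and the grip force at its end, in the units of the state.
- manip.state(): the state, without advancing time (a new reading comes with each control period).
- manip.capture(name): name is "side" or "top" or "wrist"; returns the picture (480x640x3 uint8, blue, green, red); there is no depth.
- manip.get_calibration(name): a dict with "K" (3x3 intrinsics, pixels), "origin" and "rotation" of the camera in the world. Camera axes: x right, y up, looking along -z (the intrinsics and any distortion apply to the point x, -y, -z); pixel columns grow to the right and rows downward; lengths in m; the calibration is good to about 2 mm. A picture is of the moment at which its call begins: read the wrist's pose just before it. get_calibration takes no time and is no camera call; for the wrist camera it gives the pose at the moment of the call.
- manip.hand_in(): hands the job in; it is judged then, once.
The state is a dict: "clock": time; "joint_positions": joint angles; "qd": joint speeds; "joint_torque": joint torques, N m; "eef_pos": TCP position; "ee_rot": TCP orientation; "contact_force": force on the tool from outside, world axes, zero at the start; "ft_torque": the same for the moment, N m; "opening": finger opening in m; "grasp_force": force on a finger pad.
Only numpy, scipy, OpenCV 4.12 (cv2) and the standard library are available. Lean on these libraries where they do the work, as an engineer would, in place of code of your own. Each camera call takes 0.05 s, during which the arm holds its last target. There are 200 camera calls.

## Working session

There is one attempt and no reset: what is moved stays moved. The work goes in short steps, Python scripts to look and compute and a tool call to move; the robot and the scene stay as the last step left them, time stands still between calls to the robot, and variables do not carry over. Pictures are saved under pics/ and viewed, at most 10 in all, crops included, and the job is handed in when it is done.

Besides the shell and the picture viewer there is one more tool, called after "Emit:" as name(argument=value, ...), one argument or row to a line, values as JSON. play_rows: Moves the arm, as the interface text tells. Its arguments: {"type":"object","properties":{"commands":{"type":"array","items":{"type":"array","items":{"type":"array","items":{"type":"number"}}}}},"required":["commands"]}

```bash
mkdir -p pics; cat > h.py <<'E'
from station import manip
import numpy as np, cv2
def ray(cal,u,v):
    K=np.array(cal["K"]);d=np.array([(u-K[0,2])/K[0,0],-(v-K[1,2])/K[1,1],-1.0])
    return np.array(cal["origin"]),np.array(cal["rotation"])@d
def at_z(cal,u,v,z):
    o,d=ray(cal,u,v);return o+d*(z-o[2])/d[2]
def proj(cal,p):
    c=np.array(cal["rotation"]).T@(np.array(p)-np.array(cal["origin"]));K=np.array(cal["K"])
    return K[0,2]+K[0,0]*c[0]/-c[2],K[1,2]-K[1,1]*c[1]/-c[2]
E
python3 - <<'E'
from h import *
for n in("top","side"):
    cv2.imwrite(f"pics/{n}0.png",manip.capture(n));c=manip.get_calibration(n);print(n,{k:np.round(v,4).tolist() if not isinstance(v,str) else v for k,v in c.items()})
print(manip.state())
E
```

```text
top {'K': [[579.6784, 0.0, 320.424], [0.0, 579.6784, 242.093], [0.0, 0.0, 1.0]], 'origin': [0.3843, -0.0452, 1.141], 'rotation': [0.1176, -0.0871, -1.5496]}
side {'K': [[458.9998, 0.0, 325.2301], [0.0, 458.9998, 233.4841], [0.0, 0.0, 1.0]], 'origin': [0.4604, -0.5736, 0.7132], 'rotation': [0.7262, -0.056, -0.1642]}
{'clock': 0.1, 'joint_positions': array([-1.31611530e+00,  2.45752829e-01,  1.55886855e+00,  1.45156079e-05,
        1.33872826e+00, -1.74091416e-01]), 'qd': array([-0.00117684, -0.00332497, -0.00108692,  0.00091881, -0.0011955 ,
       -0.00034187]), 'joint_torque': array([ 4.06736272e-04, -4.30665207e+01, -3.27130508e+01, -7.28540931e-05,
        2.83049863e-03,  1.53536166e-05]), 'eef_pos': array([ 0.27013541, -0.590698  ,  0.24929767]), 'ee_rot': array([-3.06795787e+00, -6.67987982e-01,  8.89610713e-05]), 'contact_force': array([ 0.31725209,  0.28599077, -0.03766147]), 'ft_torque': array([ 0.01004471,  0.01779511, -0.01183639]), 'grasp_force': 0.0, 'opening': 0.08550813729124465}
```

View pics/top0.png

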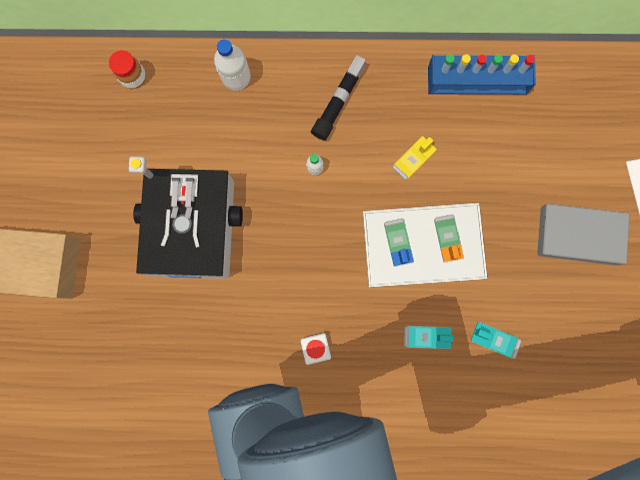

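View pics/side0.png

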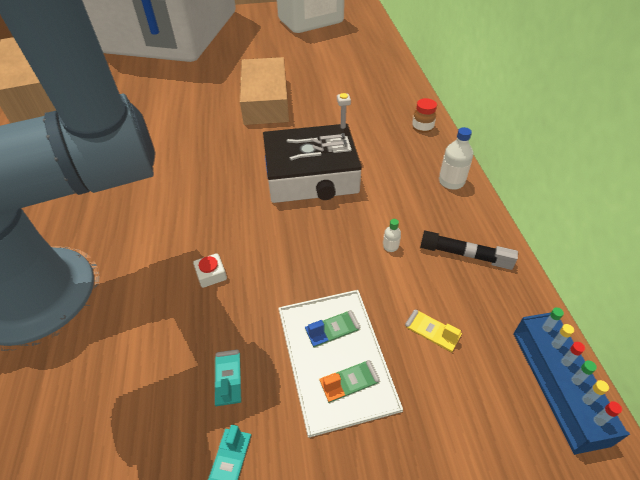

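The top view shows the blue plate at about (398,242) with its grip at (401,257), the orange plate at (449,238), and the scope stage at about (185,222). The clips are at about (183,190), so loading runs up the image. The dropper is at (315,164). Next I'll enlarge the scope and the blue plate.

```bash
sed -i 's/^import numpy as np, cv2/import numpy as np, cv2\nfrom scipy.spatial.transform import Rotation as R/; s/np.array(cal\["rotation"\])/R.from_rotvec(cal["rotation"]).as_matrix()/g' h.py
python3 - <<'E'
from h import *
im=cv2.imread("pics/top0.png")
a=cv2.resize(im[160:285,125:245],None,fx=4.6,fy=4.6,interpolation=cv2.INTER_CUBIC)[:575]
cv2.imwrite("pics/c1.png",a); print(a.shape)
b=cv2.resize(im[195:295,355:495],None,fx=5.6,fy=5.6,interpolation=cv2.INTER_CUBIC)
cv2.imwrite("pics/c2.png",b); print(b.shape)
E
```

```text
(575, 552, 3)
(560, 784, 3)
```

View pics/c1.png

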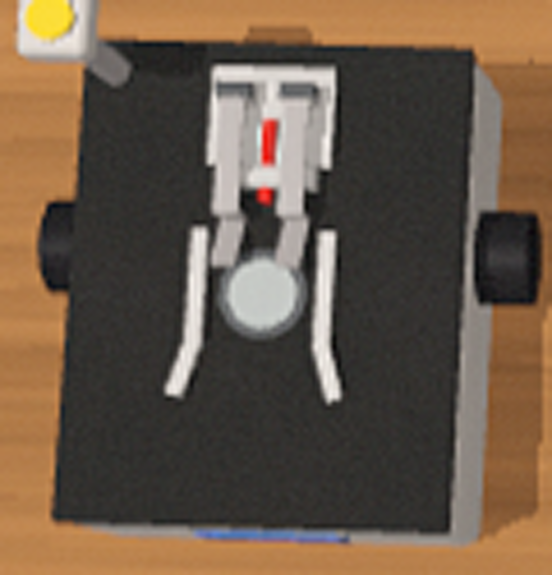

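View pics/c2.png

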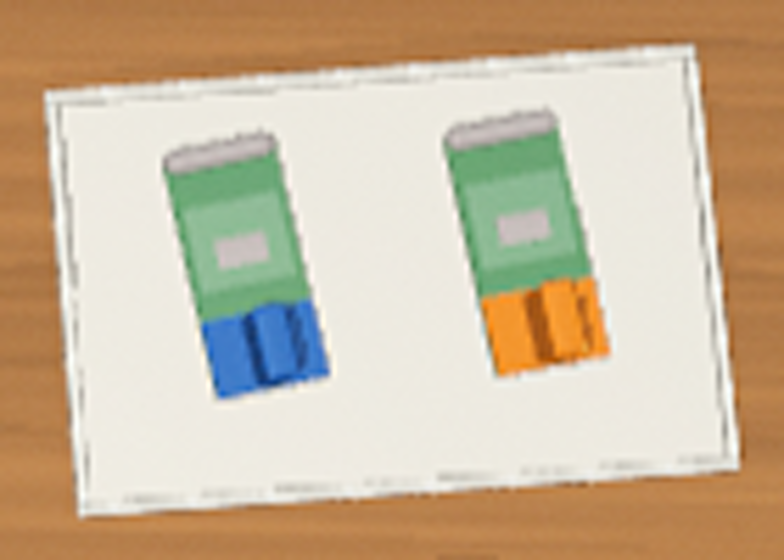

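The crops (scope at 4.6x with origin 125,160; tray at 5.6x with origin 355,195) give these points:
- **Stage corners:** (85,42), (473,50), (449,532), (55,520).
- **Guides:** inner faces at (207,230) and (318,232).
- **Clips:** lips start at y≈266 and fold at y≈215.
- **Blue plate corners:** (163,160), (275,132), (328,375), (217,398).

```bash
python3 - <<'E'
from h import *
c=manip.get_calibration("top")
C1=lambda p:(p[0]/4.6+125-.4,p[1]/4.6+160-.4); C2=lambda p:(p[0]/5.6+355-.4,p[1]/5.6+195-.4)
def fit(model,pix,z,cm):
    w=np.array([at_z(c,*cm(p),z)[:2] for p in pix]);m=np.array(model)
    mc=m.mean(0);wc=w.mean(0);H=(m-mc).T@(w-wc)
    a=np.arctan2(H[0,1]-H[1,0],H[0,0]+H[1,1]);Rm=np.array([[np.cos(a),-np.sin(a)],[np.sin(a),np.cos(a)]])
    t=wc-Rm@mc;print("t",t.round(4),"yaw",np.degrees(a).round(2),"res mm",((w-(m@Rm.T+t))*1e3).round(1).tolist());return t,Rm,a
t,Rm,a=fit([[.1,.08],[.1,-.08],[-.1,-.08],[-.1,.08]],[(85,42),(473,50),(449,532),(55,520)],.08,C1)
for n,p,z in [("guideL",(207,230),.085),("guideR",(318,232),.085),("gL2",(203,340),.085),("gR2",(314,345),.085),("mouthL",(174,397),.085),("mouthR",(333,402),.085),("lipL",(222,266),.093),("lipR",(287,266),.093),("foldL",(230,215),.083),("foldR",(292,215),.083),("pin",(265,203),.085)]:
    print(n,(Rm.T@(at_z(c,*C1(p),z)[:2]-t)*1e3).round(1))
t,Rm,a=fit([[.045,.02],[.045,-.02],[-.045,-.02],[-.045,.02]],[(163,158),(275,132),(328,375),(217,398)],.009,C2)
print("grip",t+Rm@[-.031,0], "check", at_z(c,*C2((283,343)),.040))
t,Rm,a=fit([[.045,.02],[.045,-.02],[-.045,-.02],[-.045,.02]],[(443,135),(553,110),(608,353),(497,376)],.009,C2)
fit([[.075,.115],[.075,-.115],[-.075,-.115],[-.075,.115]],[(45,92),(693,45),(740,468),(80,516)],.010,C2)
print(at_z(c,315,160,.07))
r=R.from_rotvec(manip.state()["ee_rot"]).as_matrix();print(r.round(3), "tool y yaw",np.degrees(np.arctan2(r[1,1],r[0,1])), manip.nose_length)
E
```

```text
t [0.5583 0.2351] yaw -0.36 res mm [[-1.5, 0.1], [-1.4, 0.2], [1.0, 0.5], [1.9, -0.8]]
guideL [20.4 23.6]
guideR [ 20.6 -21.5]
gL2 [-24.5  22.5]
gR2 [-25.5 -22.4]
mouthL [-47.9  32.8]
mouthR [-48.4 -31.3]
lipL [ 4.4 14.4]
lipR [  5.  -11.8]
foldL [27.2 15.2]
foldR [ 27.7 -10. ]
pin [32.   0.7]
t [ 0.5358 -0.175 ] yaw 12.7 res mm [[-1.9, -0.2], [-0.7, -0.6], [1.3, 0.6], [1.3, 0.2]]
grip [ 0.50558091 -0.18177735] check [ 0.50517744 -0.18415642  0.04      ]
t [ 0.5454 -0.2727] yaw 12.3 res mm [[-1.8, -0.6], [-0.7, -0.2], [1.4, 0.7], [1.2, 0.2]]
t [ 0.5319 -0.225 ] yaw 5.23 res mm [[0.1, -0.4], [-0.2, 0.5], [0.1, 0.3], [0.1, -0.4]]
[ 0.68190709 -0.00942655  0.07      ]
[[ 0.909  0.416 -0.   ]
 [ 0.416 -0.909  0.002]
 [ 0.    -0.002 -1.   ]] tool y yaw -65.43332511812125 0.019
```

Emit:
play_rows(
  commands=[
    [[15, 26, -6, -1.5, 50], [15, 26, -6, -1.5, 50], [15, 26, -6, -1.5, 50], [15, 26, -6, -1.5, 50], [15, 26, -6, -1.5, 50], [15, 26, -6, -1.5, 50], [15, 26, -6, -1.5, 50], [15, 26, -6, -1.5, 50]],
  ],
)

```text
clock: 0.9
eef_pos: [0.3906, -0.3818, 0.2016]
ee_rot: [-3.122, -0.342, 0.001]
contact_force: [-0.3, -0.5, -0.2]
opening: 0.05
grasp_force: 0.0
```

Emit:
play_rows(
  commands=[
    [[16, 28, -7, 0, 50], [16, 28, -7, 0, 50], [16, 28, -7, 0, 50], [16, 28, -7, 0, 50], [16, 28, -7, 0, 50], [16, 28, -7, 0, 50], [16, 28, -7, 0, 50], [3, 4, -1, 0, 50]],
  ],
)

```text
clock: 1.7
eef_pos: [0.5053, -0.1802, 0.1508]
ee_rot: [-3.12, -0.349, 0.003]
contact_force: [-1.2, -0.4, 0.4]
opening: 0.0497
grasp_force: 0.0
```

```bash
python3 - <<'E'
from h import *
s=manip.state();c=manip.get_calibration("wrist")
im=manip.capture("wrist");cv2.imwrite("pics/w1.png",im)
r=R.from_rotvec(s["ee_rot"]).as_matrix();print(s["eef_pos"],np.degrees(np.arctan2(r[1,1],r[0,1])),c)
print("grip pred",proj(c,[.5054,-.182,.040]),"tcp down",proj(c,list(s["eef_pos"][:2])+[.04]))
E
```

```text
[ 0.505342   -0.18017123  0.15078886] -77.22900418446348 {'K': array([[418.13918665,   0.        , 315.43174529],
       [  0.        , 418.13918665, 238.49033237],
       [  0.        ,   0.        ,   1.        ]]), 'origin': array([ 0.57772187, -0.16408523,  0.27411047]), 'rotation': array([-0.25268342,  0.20497825, -1.33516078])}
grip pred (np.float64(318.7781750295028), np.float64(241.2435008207805)) tcp down (np.float64(315.7216977208147), np.float64(240.67264784308307))
```

View pics/w1.png

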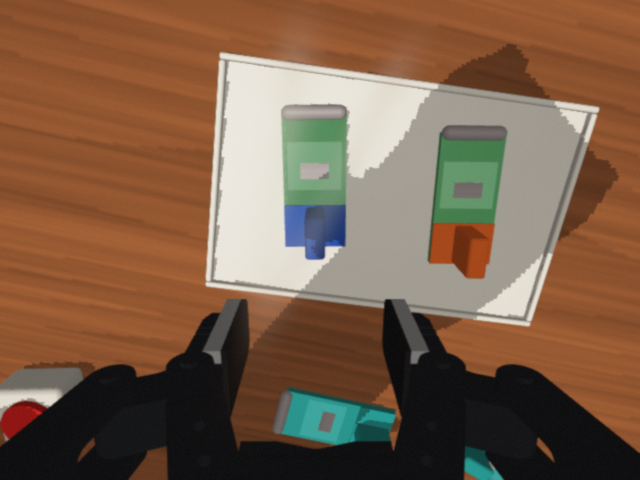

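The wrist view shows the blue grip top centred near (315,240). That matches the projected TCP at (315.7,240.7), and the plate is aligned with the fingers. Descending.

Emit:
play_rows(
  commands=[
    [[0, -0.3, -20, 0, 50], [0, 0, -20, 0, 50], [0, 0, -20, 0, 50], [0, 0, -20, 0, 50], [0, 0, -15, 0, 50], [0, 0, -12, 0, 50], [0, 0, -7, 0, 50], [0, 0, -3.5, 0, 50]],
  ],
)

```text
clock: 2.55
eef_pos: [0.5052, -0.1837, 0.0344]
ee_rot: [-3.123, -0.343, 0.0]
contact_force: [-0.1, -0.3, 0.1]
opening: 0.0498
grasp_force: 0.0
```

Emit:
play_rows(
  commands=[
    [[0, 0, 0, 0, 30], [0, 0, 0, 0, 15], [0, 0, 0, 0, 5], [0, 0, 0, 0, 5], [0, 0, 0, 0, 5], [0, 0, 0, 0, 5], [0, 0, 0, 0, 5], [0, 0, 0, 0, 5]],
  ],
)

```text
clock: 3.35
eef_pos: [0.5059, -0.1838, 0.0357]
ee_rot: [3.122, 0.344, 0.002]
contact_force: [-1.3, 0.3, 5.0]
opening: 0.0107
grasp_force: 59.9
```

Emit:
play_rows(
  commands=[
    [[0, 0, 4, 0, 5], [0, 0, 8, 0, 5], [0, 0, 16, 0, 5], [0, 0, 22, 0, 5], [0, 0, 25, 0, 5], [0, 0, 25, 0, 5], [0, 0, 25, 0, 5], [0, 0, 20, 0, 5]],
  ],
)

```text
clock: 4.15
eef_pos: [0.5053, -0.1834, 0.1815]
ee_rot: [3.122, 0.344, 0.001]
contact_force: [-0.3, 0.0, -0.5]
opening: 0.0111
grasp_force: 59.2
```

Emit:
play_rows(
  commands=[
    [[-2, 15, 0, 0, 5], [-2, 25, 0, 0, 5], [-2, 30, 0, -1.8, 5], [-3, 35, 0, -1.8, 5], [-3, 35, 0, -1.8, 5], [-3, 35, 0, -1.8, 5], [-3, 35, 0, -1.8, 5], [-3, 35, 0, -1.8, 5]],
  ],
)

```text
clock: 4.95
eef_pos: [0.4823, 0.0638, 0.1782]
ee_rot: [-3.141, -0.047, 0.004]
contact_force: [0.6, -0.7, -0.1]
opening: 0.0106
grasp_force: 59.2
```

Emit:
play_rows(
  commands=[
    [[-3, 35, 0, -1.8, 5], [-3, 35, 0, 0, 5], [-3, 35, 0, 0, 5], [-2, 28, 0, 0, 5], [-2, 20, 0, 0, 5], [0, 14, 0, 0, 5], [0, 8, 0, 0, 5], [0, 0, 0, 0, 5]],
  ],
)

```text
clock: 5.75
eef_pos: [0.4707, 0.237, 0.1792]
ee_rot: [3.141, 0.001, -0.002]
contact_force: [-0.1, -0.1, -1.1]
opening: 0.0109
grasp_force: 59.1
```

```bash
python3 - <<'E'
from h import *
s=manip.state();c=manip.get_calibration("wrist")
im=manip.capture("wrist");cv2.imwrite("pics/w2.png",im)
r=R.from_rotvec(s["ee_rot"]).as_matrix();print(s["eef_pos"],s["contact_force"],np.degrees(np.arctan2(r[1,1],r[0,1])),c,r[:,2])
im=manip.capture("side");cv2.imwrite("pics/s2.png",im)
E
```

```text
[0.47073808 0.23703333 0.17917824] [-0.06242542 -0.13324631 -1.12585027] -89.97235200182632 {'K': array([[418.13918665,   0.        , 315.43174529],
       [  0.        , 418.13918665, 238.49033237],
       [  0.        ,   0.        ,   1.        ]]), 'origin': array([0.54483305, 0.23682707, 0.30253324]), 'rotation': array([-0.23654728,  0.23551575, -1.55597884])} [-1.01338842e-03 -3.09440772e-04 -9.99999439e-01]
```

View pics/w2.png

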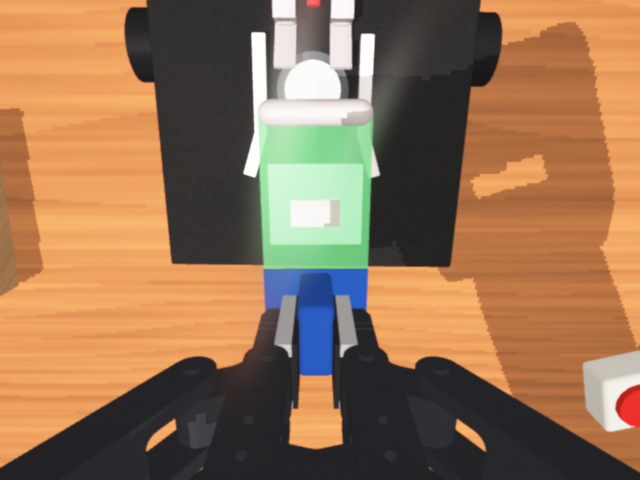

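The wrist view shows the plate held with its bead ends at (259,110) and (373,110) and the blue band corners at (265,268) and (367,268). Stage near corners are at (173,264) and (450,266), side edges at (146,0) and about (474,60), and the guide inner tops at (266,33) and (361,35).

```bash
python3 - <<'E'
from h import *
s=manip.state();c=manip.get_calibration("wrist");p=lambda u,v,z:(at_z(c,u,v,z)*1e3).round(1)[:2]
for n,q in {"nearL":(173,264,.08),"nearR":(450,266,.08),"sideL":(148,10,.08),"sideR":(471,60,.08),"gL":(266,33,.085),"gR":(361,35,.085),"lipL":(285,67,.093),"lipR":(341,67,.093),"foldL":(286,20,.083),"foldR":(341,20,.083),"beadL":(259,111,.152),"beadR":(373,111,.152),"rearL":(265,268,.1525),"rearR":(367,268,.1525),"beadfront":(316,99,.1535)}.items(): print(n,p(*q))
im=cv2.imread("pics/w2.png")
cv2.imwrite("pics/w2c.png",cv2.resize(im[0:190,215:415],None,fx=4,fy=3.1,interpolation=cv2.INTER_CUBIC))
E
```

```text
nearL [461.  316.6]
nearR [459.8 159. ]
sideL [590.2 315.6]
sideR [568.3 159. ]
gL [579.5 259.1]
gR [578.7 214.1]
lipL [563.9 249.9]
lipR [563.9 223.8]
foldL [585.4 249.6]
foldR [585.5 223.6]
beadL [544.5 255.2]
beadR [544.5 215.8]
rearL [486.7 255.1]
rearR [486.7 215.8]
beadfront [548.4 235.5]
```

View pics/w2c.png

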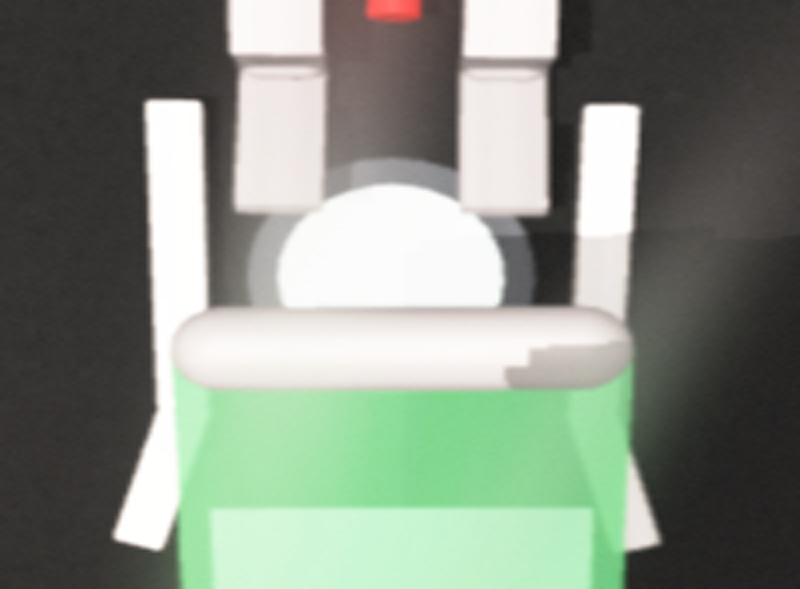

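Emit:
play_rows(
  commands=[
    [[0, 0.9, -5, -0.4, 5], [0, 0.9, -10, 0, 5], [0, 0, -12, 0, 5], [0, 0, -12, 0, 5], [0, 0, -10, 0, 5], [0, 0, -6, 0, 5], [0, 0, -3, 0, 5], [0, 0, -1, 0, 5]],
  ],
)

```text
clock: 6.65
eef_pos: [0.4712, 0.2384, 0.1205]
ee_rot: [3.142, -0.012, -0.0]
contact_force: [-0.7, -0.8, -0.8]
opening: 0.0106
grasp_force: 59.1
```

Emit:
play_rows(
  commands=[
    [[0, 0, -0.7, 0, 5], [0, 0, -0.7, 0, 5], [0, 0, -0.7, 0, 5], [0, 0, -0.7, 0, 5], [0, 0, -0.6, 0, 5], [0, 0, -0.5, 0, 5], [0, 0, -0.4, 0, 5], [0, 0, 0, 0, 5]],
  ],
)

```text
clock: 7.45
eef_pos: [0.4712, 0.2383, 0.1164]
ee_rot: [3.142, -0.012, -0.0]
contact_force: [-0.0, 0.1, -0.2]
opening: 0.0109
grasp_force: 59.1
```

Emit:
play_rows(
  commands=[
    [[0, 0, -0.5, 0, 5], [0, 0, -0.5, 0, 5], [0, 0, -0.5, 0, 5], [0, 0, -0.5, 0, 5], [0, 0, -0.5, 0, 5], [0, 0, -0.5, 0, 5], [0, 0, -0.5, 0, 5], [0, 0, 0, 0, 5]],
  ],
)

```text
clock: 8.25
eef_pos: [0.4712, 0.2383, 0.1129]
ee_rot: [3.142, -0.012, -0.0]
contact_force: [0.2, -0.2, -1.4]
opening: 0.0109
grasp_force: 59.1
```

Emit:
play_rows(
  commands=[
    [[0, 0, -0.4, 0, 5], [0, 0, -0.4, 0, 5], [0, 0, -0.4, 0, 5], [0, 0, -0.4, 0, 5], [0, 0, 0, 0, 5], [0, 0, 0, 0, 5], [0, 0, 0, 0, 5], [0, 0, 0, 0, 5]],
  ],
)

```text
clock: 9.05
eef_pos: [0.4713, 0.2384, 0.1117]
ee_rot: [-3.142, 0.012, -0.0]
contact_force: [-2.7, -0.2, 4.1]
opening: 0.011
grasp_force: 59.8
```

Emit:
play_rows(
  commands=[
    [[0, 0, 0.4, 0, 5], [1, 0, 0, 0, 5], [3, 0, 0, 0, 5], [4, 0, 0, 0, 5], [4, 0, 0, 0, 5], [4, 0, 0, 0, 5], [3, 0, 0, 0, 5], [1, 0, 0, 0, 5]],
  ],
)

```text
clock: 9.85
eef_pos: [0.4917, 0.2383, 0.1117]
ee_rot: [-3.142, 0.012, -0.0]
contact_force: [-2.5, -0.0, 0.2]
opening: 0.0108
grasp_force: 59.3
```

Emit:
play_rows(
  commands=[
    [[1.2, 0, 0, 0, 5], [1.2, 0, 0, 0, 5], [1.2, 0, 0, 0, 5], [1.2, 0, 0, 0, 5], [1.2, 0, 0, 0, 5], [1.2, 0, 0, 0, 5], [1, 0, 0, 0, 5], [0, 0, 0, 0, 5]],
  ],
)

```text
clock: 10.65
eef_pos: [0.4991, 0.2384, 0.1117]
ee_rot: [3.142, -0.012, -0.002]
contact_force: [-3.7, -0.0, 1.9]
opening: 0.011
grasp_force: 59.5
```

Emit:
play_rows(
  commands=[
    [[1, 0, 0, 0, 5], [1, 0, 0, 0, 5], [1, 0, 0, 0, 5], [1, 0, 0, 0, 5], [1, 0, 0, 0, 5], [1, 0, 0, 0, 5], [1, 0, 0, 0, 5], [0, 0, 0, 0, 5]],
  ],
)

```text
clock: 11.45
eef_pos: [0.5054, 0.2385, 0.1117]
ee_rot: [3.141, -0.012, -0.005]
contact_force: [-7.7, -0.0, 5.5]
opening: 0.0109
grasp_force: 60.0
```

Emit:
play_rows(
  commands=[
    [[1, 0, 0.3, 0, 5], [1, 0, 0, 0, 5], [1, 0, 0, 0, 5], [1, 0, 0, 0, 5], [1, 0, 0, 0, 5], [0, 0, 0, 0, 5], [0, 0, 0, 0, 5], [0, 0, 0, 0, 5]],
  ],
)

```text
clock: 12.25
eef_pos: [0.5114, 0.2383, 0.1118]
ee_rot: [-3.142, 0.012, 0.0]
contact_force: [-2.8, 0.9, -1.1]
opening: 0.0108
grasp_force: 59.2
```

Emit:
play_rows(
  commands=[
    [[0.6, 0, 0, 0, 5], [0.6, 0, 0, 0, 5], [0.6, 0, 0, 0, 5], [0.6, 0, 0, 0, 5], [0.6, 0, 0, 0, 5], [0, 0, 0, 0, 5], [0, 0, 0, 0, 5], [0, 0, 0, 0, 5]],
  ],
)

```text
clock: 13.05
eef_pos: [0.5147, 0.2383, 0.1122]
ee_rot: [3.142, -0.012, 0.001]
contact_force: [2.3, -0.0, -3.6]
opening: 0.0109
grasp_force: 58.7
```

```bash
python3 - <<'E'
from h import *
c=manip.get_calibration("wrist");a=manip.capture("wrist");cv2.imwrite("pics/w3.png",a)
u,v=proj(c,[.59,.2365,.085]);print(u,v,proj(c,[.5147,.2383,.116]))
b=manip.capture("side");cs=manip.get_calibration("side");u2,v2=proj(cs,[.58,.2365,.085]);u2,v2=int(u2),int(v2)
v=max(int(v),70);A=cv2.resize(a[max(v-70,0):v+80,int(u)-70:int(u)+60],(390,450),interpolation=cv2.INTER_CUBIC)
B=cv2.resize(b[v2-38:v2+37,u2-33:u2+32],(390,450),interpolation=cv2.INTER_CUBIC)
cv2.imwrite("pics/c3.png",np.hstack([A,B]));print(v,u2,v2)
E
```

```text
318.0962130250818 105.33808783265405 (np.float64(314.132190352909), np.float64(347.22465648944245))
105 318 145
```

View pics/c3.png

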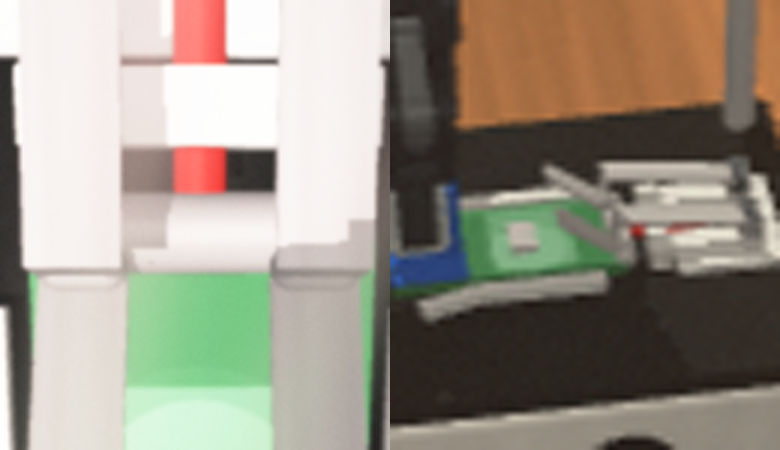

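The left crop (wrist, 3x) shows the bead touching the pin. The bead's rear edge is level with the clip folds at y≈270, and the gap to the stop bar (y 145–193) is about 5.6 mm. The clips are riding on the bead, so about 4 mm more should snap them.

Emit:
play_rows(
  commands=[
    [[0.6, 0, -0.2, 0, 5], [0.6, 0, 0, 0, 5], [0.6, 0, 0, 0, 5], [0.6, 0, 0, 0, 5], [0.5, 0, 0, 0, 5], [0, 0, 0, 0, 5], [0, 0, 0, 0, 5], [0, 0, 0, 0, 5]],
  ],
)

```text
clock: 13.95
eef_pos: [0.5174, 0.2384, 0.1119]
ee_rot: [-3.141, 0.012, -0.0]
contact_force: [1.5, 0.4, -3.0]
opening: 0.0104
grasp_force: 58.8
```

Emit:
play_rows(
  commands=[
    [[0.4, 0, 0, 0, 5], [0.4, 0, 0, 0, 5], [0.4, 0, 0, 0, 5], [0, 0, 0, 0, 5], [0, 0, 0, 0, 5], [0, 0, 0, 0, 5], [0, 0, 0, 0, 5], [0, 0, 0, 0, 5]],
  ],
)

```text
clock: 14.75
eef_pos: [0.5185, 0.2383, 0.1118]
ee_rot: [-3.142, 0.012, 0.0]
contact_force: [-2.8, 0.5, -1.3]
opening: 0.0112
grasp_force: 59.1
```

```bash
python3 - <<'E'
from h import *
c=manip.get_calibration("wrist");a=manip.capture("wrist");cv2.imwrite("pics/w4.png",a)
u,v=proj(c,[.59,.2365,.085]);v=int(v)
A=cv2.resize(a[max(v-70,0):v+80,int(u)-70:int(u)+60],(390,450),interpolation=cv2.INTER_CUBIC)
b=manip.capture("side")
B=cv2.resize(b[145-38:145+37,318-33:318+32],(390,450),interpolation=cv2.INTER_CUBIC)
cv2.imwrite("pics/c4.png",np.hstack([A,B]));print(v)
E
```

```text
116
```

View pics/c4.png

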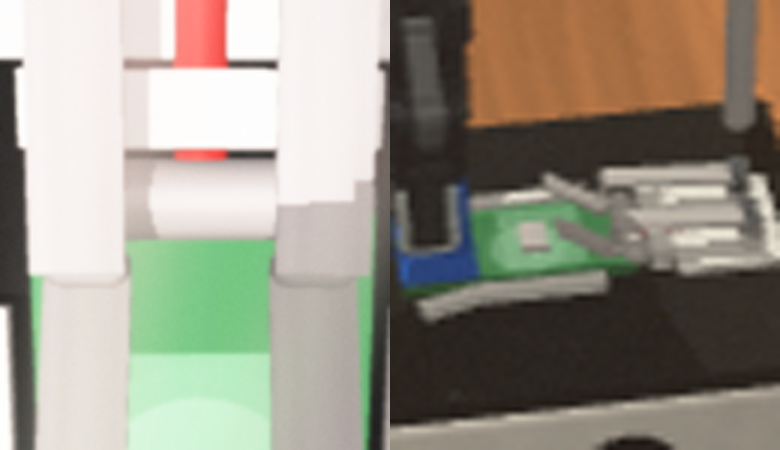

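The gap between bead and stop is down to about 10 px (1.1 mm). The bead's rear edge (y≈238) is well past the clip folds (y≈278), and the folds sit lower on the glass, so both clips look snapped. I'll nudge 0.4 mm for margin, then open slowly.

Emit:
play_rows(
  commands=[
    [[0.2, 0, 0, 0, 5], [0.2, 0, 0, 0, 5], [0, 0, 0, 0, 5], [0, 0, 0, 0, 5], [0, 0, 0, 0, 12], [0, 0, 0, 0, 14], [0, 0, 0, 0, 18], [0, 0, 0, 0, 24]],
  ],
)

```text
clock: 15.65
eef_pos: [0.5197, 0.2384, 0.1125]
ee_rot: [-3.141, 0.012, -0.003]
contact_force: [0.1, 0.1, -0.2]
opening: 0.0241
grasp_force: 0.0
```

Emit:
play_rows(
  commands=[
    [[0, 0, 0, 0, 30], [0, 0, 0, 0, 30], [0, 0, 4, 0, 30], [0, 0, 10, 0, 30], [0, 0, 20, 0, 30], [0, 0, 25, 0, 30], [0, 0, 25, 0, 30], [0, 0, 0, 0, 30]],
  ],
)

```text
clock: 16.45
eef_pos: [0.5216, 0.239, 0.2011]
ee_rot: [-3.139, 0.012, -0.014]
contact_force: [0.9, 0.2, 0.6]
opening: 0.0304
grasp_force: 0.0
```

```bash
python3 - <<'E'
from h import *
c=manip.get_calibration("wrist");a=manip.capture("wrist");cv2.imwrite("pics/w5.png",a)
u,v=proj(c,[.58,.2365,.085]);v=int(v);u=int(u);print(u,v)
A=cv2.resize(a[max(v-60,0):v+90,u-65:u+65],(390,450),interpolation=cv2.INTER_CUBIC)
b=manip.capture("side")
B=cv2.resize(b[145-38:145+37,318-33:318+32],(390,450),interpolation=cv2.INTER_CUBIC)
cv2.imwrite("pics/c5.png",np.hstack([A,B]));print(manip.state()["contact_force"])
E
```

```text
319 140
[ 0.26886745 -0.28786754 -0.55781794]
```

View pics/c5.png

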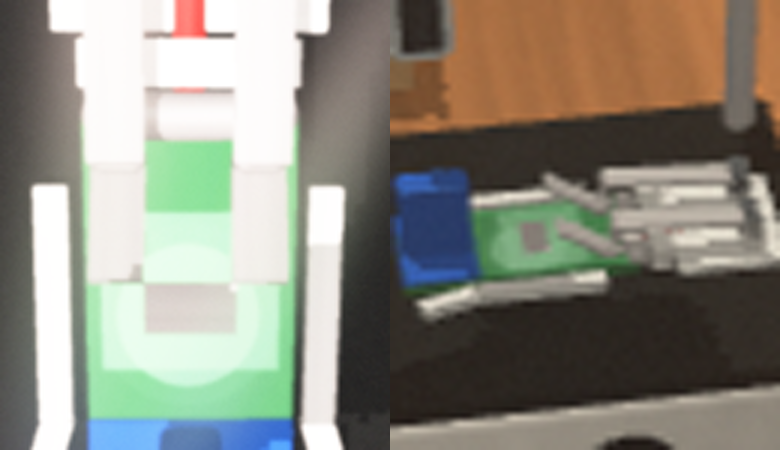

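The plate lies between the guides with the bead at y≈93–140, just short of the stop bar (y≈88). The clip folds at y≈163 are behind the bead, the pin is pushed in, and the fingers are clear. Handing in.

```bash
python3 -c "
from h import *
print(manip.hand_in())"
```

```text
the job is handed in; nothing more can be done
None
```

The blue plate is loaded flat on the stage and released, and I handed the job in at about 16.5 s. The last pictures show both clips snapped down behind the bead and the pin pushed in; hand-in returned no verdict.

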